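Bleed the air manifold and set its valve two turns open

ROBOT

A 7-joint arm with a two-finger parallel gripper is mounted at the origin on a cart in front of the work surface, level with it; the furniture and walls round the work are solid. World frame = base frame: x ahead of the robot, y to its left, z up, the work surface at z = 0. Lengths are in mm, angles in rad, forces in N, time in s.
With the tool pointing down it reaches from about 400 to 750 mm from the base axis. Payload 19.5 kg.
Tool frame: the origin (TCP) lies at the very end of the fingers, on their centre line; the grasp point (between the pads) lies 19 mm behind it (bot.pinch_z is the distance from the TCP to the grasp point, in mm); z points along the fingers, y is the line along which they close (so a half turn about z gives the same grasp; the last joint's range is limited). The gripper opens to 85 mm and grips with 20 to 120 N. Pads are 22 mm wide; open, the fingers measure 114 mm over their backs; the gripper's body (76 mm by 85 mm) begins 54 mm behind the grasp point. The pads swing forward as they close: fully open they stand 13 mm farther back than shut.
Start: joints at [1.156, 0.707, -0.028, 1.485, 0.022, 0.951, -0.075], TCP at [209.42, -535.479, 231.268] pointing down, gripper open.
Joint ranges: [-2.71, 2.71], [-0.32, 2.16], [-1.57, 1.52], [0, 2.45], [-1.46, 4.6], [0, 2.02], [-2.83, 2.83]. Speed limits (rad/s): [1.89, 1.89, 2.57, 2.57, 3.01, 3.01, 3.01].

INTERFACE

Orientations are given as a 3x3 rotation matrix whose columns are the frame's x, y, z axes.
In Python, from cell import bot gives the robot as it stands.
- The arm moves only by the tool drive_tool, never from a script. Its argument "plan" is a list that holds one entry, the list of rows, each a list of 7 numbers: the shift along the tool's x, y, z in m, then the turn, a rotation vector about the tool's x, y, z in degrees, then the finger opening in m, from 0 to 0.0854. A call has 1 to 20 rows; each row is the pose to reach, as a shift and turn from the pose commanded when the call began, along the tool's axes at that moment; what a row does not reach only later rows make up. A row lasts 1/10 s, in which the tool goes at most 50 mm and 8.59 degrees, less where a joint would pass 70% of its speed; a pose out of reach is approached as far as the arm can. A call with a gripper value outside its range is refused whole. The fingers move at their own pace and stop on an object; the grip force is fixed at half the most. Time passes only in rows, so rows that repeat a pose let the fingers close. It gives the time, the measured TCP pose, the force, the opening and the grip force at its end, in the units of the state.
- bot.get_state(): the state, without advancing time (a new reading comes with each control period).
- bot.camera(name): name is "scene" or "top" or "wrist"; returns the picture (480x640x3 uint8, red, green, blue); there is no depth.
- bot.camera_info(name): a dict with "K" (3x3 intrinsics, pixels), "k1" (the pictures are not rectified: a ray, as slopes to the right and down, at radius r is drawn at 1 + k1 r^2 times it, then the intrinsics apply), "xyz" and "orientation" of the camera in the world. Camera axes: x right, y down, z forward; pixel columns grow to the right and rows downward; lengths in mm; the calibration is good to about 2 mm. A picture is of the moment at which its call begins: read the wrist's pose just before it. camera_info takes no time and is no camera call; for the wrist camera it gives the pose at the moment of the call.
- bot.sign_off(): hands the job in; it is judged then, once.
The state is a dict: "time": time; "q": joint angles; "dq": joint speeds; "tau": joint torques, N m; "ee_pos": TCP position; "tcp_rot": TCP orientation; "contact_force": force on the tool from outside, world axes, zero at the start; "ft_torque": the same for the moment, N m; "width": finger opening in mm; "gripper_force": force on a finger pad.
Only numpy, scipy, OpenCV 4.12 (cv2) and the standard library are available. Lean on these libraries where they do the work, as an engineer would, in place of code of your own. Each camera call takes 0.05 s, during which the arm holds its last target. There are 200 camera calls.

TASK

Get the air manifold ready: first twist the yellow bleed knob anticlockwise to its stop and let go of it, so that it is sprung back at rest. Then close the valve with the red wheel, clockwise fully home to its stop, and back it off exactly two turns anticlockwise; finish still gripping the wheel's black crank handle there, and do not let go. Leave the loose pliers, tape measure and bolt where they are.

Things in the scene. Friction and masses are not known exactly. Their poses are not given: they have to be found in the camera images.
- manifold: air manifold bolted to the bench (fixed): blue base plate 110 (x) x 290 (y) x 10 mm with a steel pipe along its y axis, the red valve wheel 85 mm from the middle towards +y, the yellow bleed knob 85 mm from the middle towards -y, and between them a small round gauge up to 67 mm high. Origin: centre of the plate's underside on the bench; z up
- valve_axis (a point): fixed point on the valve's vertical axis, 75 mm above the bench, inside the hub of the red wheel; axes as the manifold's. The wheel's rim (12 mm thick bar, centre circle 45 mm radius, outside 102 mm across) lies between 67 and 79 mm above the bench; a nut on the hub reaches 84 mm
- crank_grip: black upright crank handle on the red wheel's rim, 22 mm in diameter (tapering to 18 mm at the ends), 48 mm long, from 82 to 130 mm above the bench; origin at its middle, 106 mm above the bench and 45 mm from the valve's axis. It revolves freely on its own vertical pin, so a hand gripping it can carry it round the axis without turning itself
- valve (a joint): angle of the red wheel in rad, 0 at the closed stop, growing anticlockwise seen from above as the valve opens (one turn = 6.283; the other end stop is at 19). At 0 the handle lies from the valve's axis along the manifold's +x, over a white painted mark on the plate; at angle a it lies at a from +x anticlockwise. It stays where it is left; friction about 0.12 N m, about 3 N at the handle
- bleed (a joint): angle of the yellow bleed knob in rad: a spring holds it at 0 (rest stop); grows anticlockwise seen from above to the other stop at 1.2. The spring needs about 0.04 N m at the start and 0.18 N m at the stop
- bleed_grip (a point): middle of the yellow bleed knob's upright grip bar, on the knob's vertical axis, 98 mm above the bench; the bar is 44 mm along this point's x, 14 mm thick along its y, and stands from 82 to 115 mm above the bench on a 42 mm disc over a 60 mm brass collar with two small stop pins. At rest the bar lies along the manifold's x
- welding_pliers: loose red-handled pliers lying flat, 200 x 55 x 14 mm; bystander, origin at the centre of the underside
- tape_measure: loose yellow tape measure, 64 x 87 x 37 mm; bystander, origin at the centre of the underside
- bolt_m16: loose bright steel bolt lying down, 83 mm long, 26 mm across its hexagon head; bystander, origin at the centre of the underside

How it is judged (in metres and radians):
On the way, in this order (a step that is already met when the one before it is completed fails the run):
1. the bleed knob is twisted to its stop (value of joint bleed above 1.1 rad), for 0.1 s.
2. the bleed knob is let go and has sprung back (value of joint bleed below 0.08 rad and contact force between the fingers and manifold below 0.2 N), for 0.1 s.
3. the valve is closed to its stop (value of joint valve below 0.08 rad), for 0.1 s.
4. the valve is backed off two turns (value of joint valve between 12.346 and 12.786 rad), for 0.1 s.
At the end, for the whole second after the job is handed in: The valve stands still two turns (12.566 rad, within 0.22 rad or 12.6 degrees) open from its stop, the fingers grip the black crank handle with more than 3 N, and the bleed knob is back at rest (within 0.08 rad) (all of step 4 and velocity of joint valve between -0.1 and 0.1 rad/s and value of joint bleed below 0.08 rad and contact force between the fingers and crank_grip above 3 N); the arm keeps its last pose, push and grip.
It fails at once if a loose bystander is shifted by more than 30 mm (distance of any of welding_pliers, tape_measure, bolt_m16 from where it was at the start of the episode above 0.03 m).
It also fails if it takes over 67 s, if anything falls off the work surface, if the arm or the gripper's body presses on something with over 40 N, if the wrist force passes 120 N, or if a joint passes its speed limit or range.

## Working session

There is one attempt and no reset: what is moved stays moved. The work goes in short steps, Python scripts to look and compute and a tool call to move; the robot and the scene stay as the last step left them, time stands still between calls to the robot, and variables do not carry over. Pictures are saved under pics/ and viewed, at most 10 in all, crops included, and the job is handed in when it is done.

Besides the shell and the picture viewer there is one more tool, called as name(argument=value, ...), one argument or row to a line, values as JSON. drive_tool: Moves the arm, as the interface text tells. Its arguments: {"type":"object","properties":{"plan":{"type":"array","items":{"type":"array","items":{"type":"array","items":{"type":"number"}}}}},"required":["plan"]}

```bash
mkdir -p pics; ls; python3 - <<'E'
from cell import bot
import cv2
s=bot.get_state();print(s['time'],s['ee_pos'],s['tcp_rot'],s['width'])
for n in['top','scene']:
    cv2.imwrite(f'pics/{n}0.png',cv2.cvtColor(bot.camera(n),cv2.COLOR_RGB2BGR));print(n,bot.camera_info(n))
E
```

```text
pics
0.0 [ 209.33915748 -535.27236166  230.82879302] [[ 9.31301308e-01  3.64249496e-01 -4.22768275e-04]
 [ 3.64249739e-01 -9.31300818e-01  9.55880548e-04]
 [-4.55454324e-05 -1.04420604e-03 -9.99999454e-01]] 85.27475138875079
top {'K': array([[552.51188764,   0.        , 312.48511774],
       [  0.        , 552.51188764, 240.37236001],
       [  0.        ,   0.        ,   1.        ]]), 'k1': -0.12368860909598031, 'xyz': array([ 315.3552277 ,  -24.39613663, 1247.79991124]), 'orientation': array([[-3.59824055e-04, -9.84803410e-01,  1.73672431e-01],
       [-9.99874420e-01,  3.10588502e-03,  1.55402172e-02],
       [-1.58434655e-02, -1.73645030e-01, -9.84680856e-01]])}
scene {'K': array([[516.47190179,   0.        , 322.24554925],
       [  0.        , 516.47190179, 237.81909234],
       [  0.        ,   0.        ,   1.        ]]), 'k1': -0.03007237131496092, 'xyz': array([ -7.8487419 , 453.3477205 , 880.36284468]), 'orientation': array([[-0.68287647, -0.53320453,  0.49937226],
       [-0.73045617,  0.50833652, -0.45610061],
       [-0.01065424, -0.67622993, -0.73661359]])}
```

View pics/top0.png

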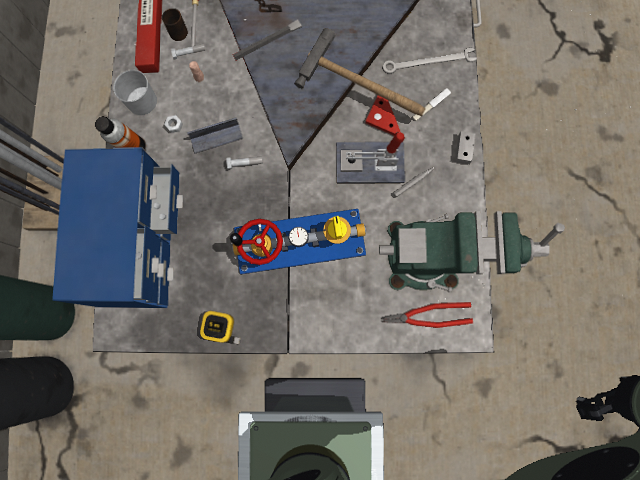

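View pics/scene0.png

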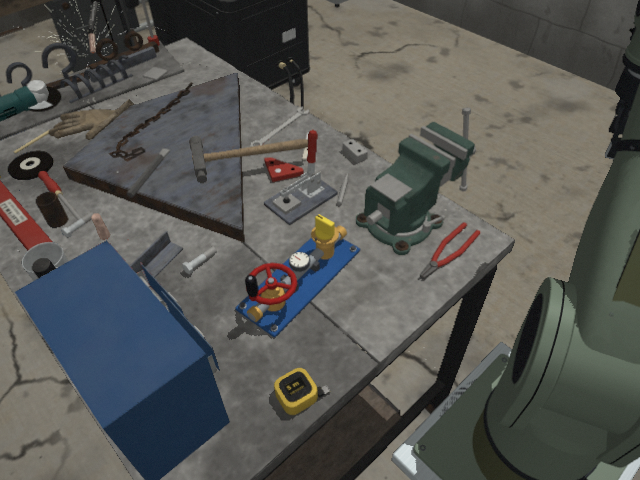

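Top view: the manifold lies along the image, with the red wheel centred about (259,242), its black handle at about (236,240) and the yellow knob about (337,229). The tape is at (215,326), the pliers (430,315) and the bolt (243,162), all clear of the manifold. The scene view agrees: wheel (271,283), handle (251,285), knob (324,228).

```bash
cat > h.py <<'E'
from cell import bot
import cv2, numpy as np
def ray(n,uv,ci=None):
    c=ci or bot.camera_info(n)
    p=cv2.undistortPoints(np.array([[uv]],float),c['K'],np.array([c['k1'],0,0,0.]))[0,0]
    d=c['orientation']@np.array([p[0],p[1],1]); return c['xyz'],d/np.linalg.norm(d)
def onz(n,uv,z,ci=None):
    o,d=ray(n,uv,ci); return o+d*(z-o[2])/d[2]
def tri(uv1,uv2,a='top',b='scene'):
    (o1,d1),(o2,d2)=ray(a,uv1),ray(b,uv2)
    t=np.linalg.lstsq(np.c_[d1,-d2],o2-o1,rcond=None)[0]
    p,q=o1+t[0]*d1,o2+t[1]*d2; return (p+q)/2,np.linalg.norm(p-q)
def mask(img,lo,hi,box):
    h=cv2.cvtColor(img,cv2.COLOR_BGR2HSV);m=cv2.inRange(h,lo,hi)
    k=np.zeros_like(m);x0,y0,x1,y1=box;k[y0:y1,x0:x1]=255
    return m&k
E
python3 - <<'E'
from h import *
np.set_printoptions(precision=1,suppress=True)
T=cv2.imread('pics/top0.png');S=cv2.imread('pics/scene0.png')
def big(m): return max(cv2.findContours(m,0,1)[0],key=cv2.contourArea)
# plate
for n,I,b in(('top',T,(225,200,375,285)),('scene',S,(225,225,365,345))):
    m=mask(I,(100,120,50),(125,255,255),b)
    pts=cv2.findNonZero(m);h=cv2.convexHull(pts)
    w=np.array([onz(n,p[0].astype(float),10)[:2] for p in h],np.float32)
    print(n,'plate',cv2.minAreaRect(w))
for n,I,b in(('top',T,(225,205,295,275)),('scene',S,(240,255,305,310))):
    m=mask(I,(0,150,80),(6,255,255),b)|mask(I,(174,150,80),(180,255,255),b)
    h=cv2.convexHull(cv2.findNonZero(m))
    w=np.array([onz(n,p[0].astype(float),73)[:2] for p in h],np.float32)
    print(n,'wheel',cv2.fitEllipse(w), cv2.minEnclosingCircle(w))
for n,I,b in(('top',T,(315,205,352,250)),('scene',S,(305,205,345,260))):
    m=mask(I,(22,150,150),(33,255,255),b);c=cv2.findNonZero(m)
    print(n,'yel',len(c),c.mean(0),c.min(0),c.max(0))
for n,I,b in(('top',T,(222,225,250,255)),('scene',S,(240,265,262,305))):
    m=mask(I,(0,0,0),(180,255,45),b);c=big(m);print(n,'black',cv2.contourArea(c),cv2.minAreaRect(c))
a=cv2.resize(T[195:285,220:380],None,fx=5,fy=5,interpolation=2)
cv2.imwrite('pics/c1.png',a)
b=cv2.resize(S[195:345,225:375],None,fx=4,fy=4,interpolation=2);cv2.imwrite('pics/c2.png',b)
E
```

```text
top plate ((533.1041870117188, 25.842620849609375), (109.50218200683594, 289.04119873046875), 8.587512969970703)
scene plate ((531.0214233398438, 26.84088134765625), (110.76253509521484, 288.998779296875), 8.587346076965332)
top wheel ((521.2431030273438, 109.8030776977539), (99.60577392578125, 99.84944152832031), 156.5117645263672) ((521.3759155273438, 109.64178466796875), 50.70281219482422)
scene wheel ((521.5009155273438, 109.15308380126953), (100.5588607788086, 102.06291961669922), 10.349457740783691) ((521.992431640625, 110.08670043945312), 51.81954574584961)
top yel 260 [[337.5 227.8]] [[328 216]] [[346 238]]
scene yel 89 [[325.6 221.2]] [[316 215]] [[334 233]]
top black 100.5 ((235.50001525878906, 239.0000457763672), (13.430944442749023, 9.838947296142578), 51.34019470214844)
scene black 162.0 ((251.22972106933594, 285.87835693359375), (20.878671646118164, 11.014732360839844), 80.53767395019531)
```

View pics/c1.png

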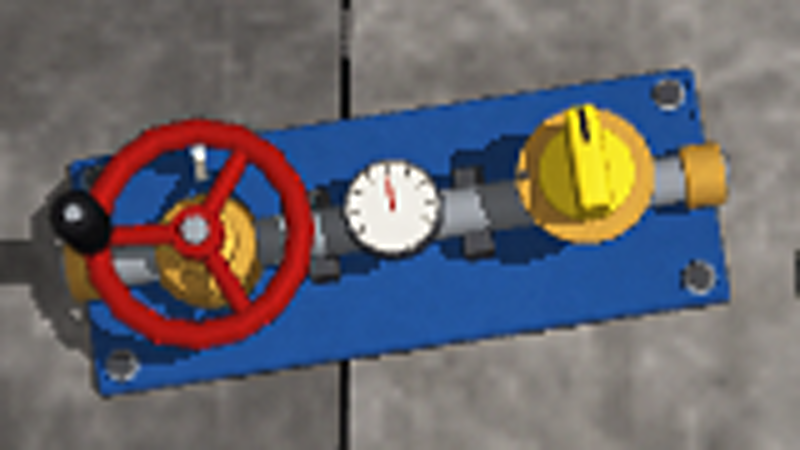

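View pics/c2.png

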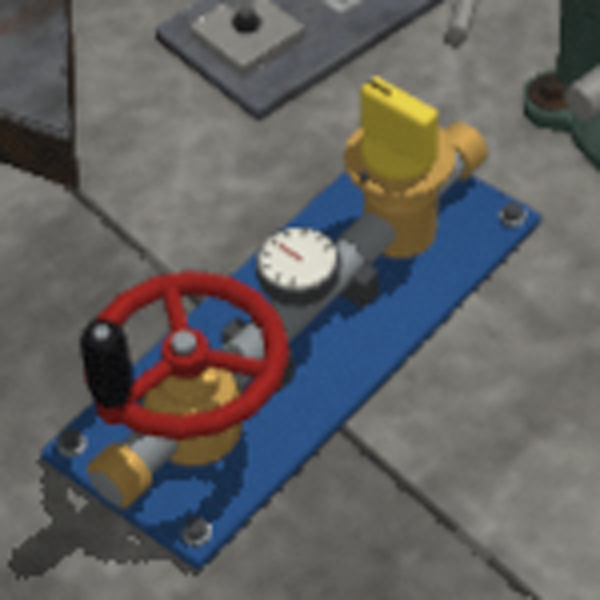

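```bash
python3 - <<'E'
from h import *
np.set_printoptions(precision=1,suppress=True)
f=lambda x,y:(220+x/5-.4,195+y/5-.4); g=lambda x,y:(225+x/4-.4,195+y/4-.4)
print('handle top',tri(f(74,214),g(102,333)), onz('top',f(74,214),130),onz('scene',g(102,333),130))
print('handle mid scene',onz('scene',(251.2,285.9),106))
print('nut',tri(f(194,229),g(184,343)))
print('knob bar top ends',onz('top',f(583,108),115),onz('top',f(601,213),100),tri(f(583,125),g(378,88)))
# bar top face centre (slot end to end) from scene: 3 visible top corners
for p in((364,80),(380,76),(438,108),(432,122)): print(onz('scene',g(*p),115))
I=cv2.imread('pics/top0.png')
print('hole/white mark',onz('top',f(199,158),10))
E
```

```text
handle top (array([518.9, 154.3, 131.2]), np.float64(0.4777311859354791)) [519.3 154.6 130. ] [519.5 153.7 130. ]
handle mid scene [519.7 154.4 106. ]
nut (array([520.7, 109.8,  82.6]), np.float64(1.1920968328097759))
knob bar top ends [566.5 -56.3 115. ] [524.4 -63.9 100. ] (array([558.9, -56.3, 115.9]), np.float64(0.16329715958065988))
[569.  -55.6 115. ]
[565.3 -63.7 115. ]
[527.4 -69.5 115. ]
[522.3 -60.2 115. ]
hole/white mark [567.  116.8  10. ]
```

The handle is at (519,154), 44.6 mm from the axis (45 expected), and the nut height is 82.6. The manifold yaw is about 8.5°, and the knob is at about (545.5,-59). The handle therefore lies at about 84° from manifold +x, plus whole turns. Next I move above the knob.

drive_tool(
  plan=[
    [[0, 0, -0.05, 0, 0, 0, 0.085], [0.04, -0.027, -0.06, 0, 0, 0, 0.085], [0.08, -0.053, -0.06, 0, 0, 0, 0.085], [0.12, -0.08, -0.06, 0, 0, 2, 0.085], [0.16, -0.106, -0.06, 0, 0, 4, 0.085], [0.2, -0.132, -0.06, 0, 0, 6, 0.085], [0.24, -0.158, -0.06, 0, 0, 8, 0.085], [0.28, -0.185, -0.06, 0, 0, 10, 0.085], [0.32, -0.211, -0.06, 0, 0, 12, 0.085], [0.36, -0.238, -0.06, 0, 0, 12.9, 0.085], [0.4, -0.264, -0.06, 0, 0, 12.9, 0.085], [0.44, -0.29, -0.04, 0, 0, 12.9, 0.085], [0.4866, -0.321, 0, 0, 0, 12.9, 0.085], [0.4866, -0.321, 0.04, 0, 0, 12.9, 0.085], [0.4866, -0.321, 0.05, 0, 0, 12.9, 0.085], [0.4866, -0.321, 0.05, 0, 0, 12.9, 0.085], [0.4866, -0.321, 0.05, 0, 0, 12.9, 0.085]],
  ],
)

```text
time: 1.8
ee_pos: [545.8, -59.7, 182.0]
tcp_rot: [[0.989, 0.147, 0.0], [0.147, -0.989, -0.0], [0.0, 0.0, -1.0]]
contact_force: [0.6, 0.2, 0.4]
width: 85.5
gripper_force: 0.0
```

```bash
python3 - <<'E'
from h import *
ci=bot.camera_info('wrist');I=cv2.cvtColor(bot.camera('wrist'),cv2.COLOR_RGB2BGR);cv2.imwrite('pics/w1.png',I)
m=mask(I,(22,150,150),(33,255,255),(0,0,640,480));c=cv2.findNonZero(m);print(c.min(0),c.max(0));print(ci)
E
```

```text
[[ 33 212]] [[352 375]]
{'K': array([[333.63209994,   0.        , 316.95736986],
       [  0.        , 333.63209994, 238.93479731],
       [  0.        ,   0.        ,   1.        ]]), 'k1': -0.020613525765815238, 'xyz': array([624.19507166, -48.79584777, 324.34968946]), 'orientation': array([[ 0.14670884, -0.94162572, -0.30301407],
       [-0.98917907, -0.13930379, -0.0460351 ],
       [ 0.00113682,  0.30648893, -0.95187354]])}
```

View pics/w1.png

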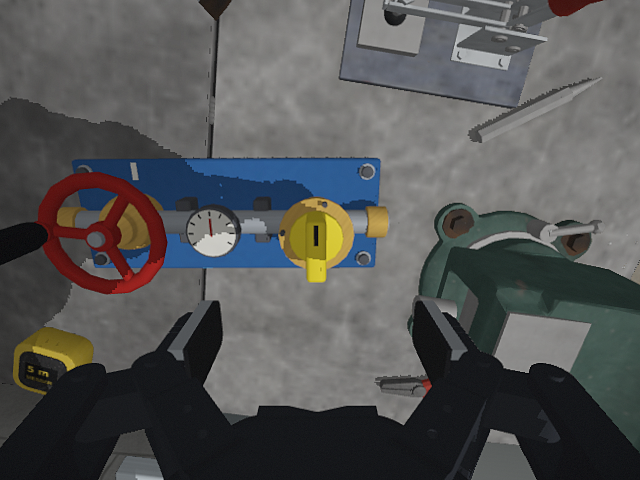

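The wrist view shows the bar upright in the image, centred at u≈317 with the image centre at 317. So the tool is aligned and centred across the bar, and the vise is clear on the right. I'll descend and grip.

drive_tool(
  plan=[
    [[0, 0, 0.04, 0, 0, 0, 0.085], [0, 0, 0.075, 0, 0, 0, 0.085], [0, 0, 0.094, 0, 0, 0, 0.085], [0, 0, 0.094, 0, 0, 0, 0.085], [0, 0, 0.094, 0, 0, 0, 0.05], [0, 0, 0.094, 0, 0, 0, 0.02], [0, 0, 0.094, 0, 0, 0, 0.005], [0, 0, 0.094, 0, 0, 0, 0.005], [0, 0, 0.094, 0, 0, 0, 0.005], [0, 0, 0.094, 0, 0, 0, 0.005], [0, 0, 0.094, 0, 0, 0, 0.005], [0, 0, 0.094, 0, 0, 0, 0.005]],
  ],
)

```text
time: 3.05
ee_pos: [545.9, -59.0, 87.9]
tcp_rot: [[0.989, 0.147, 0.001], [0.147, -0.989, 0.0], [0.001, -0.0, -1.0]]
contact_force: [-2.6, 2.4, 9.8]
width: 13.1
gripper_force: 59.6
```

drive_tool(
  plan=[
    [[0, 0, -0.001, 0, 0, -7, 0.005], [0, 0, -0.001, 0, 0, -14, 0.005], [0, 0, -0.001, 0, 0, -21, 0.005], [0, 0, -0.001, 0, 0, -28, 0.005], [0, 0, -0.001, 0, 0, -35, 0.005], [0, 0, -0.001, 0, 0, -42, 0.005], [0, 0, -0.001, 0, 0, -49, 0.005], [0, 0, -0.001, 0, 0, -56, 0.005], [0, 0, -0.001, 0, 0, -62, 0.005], [0, 0, -0.001, 0, 0, -66, 0.005], [0, 0, -0.001, 0, 0, -69, 0.005], [0, 0, -0.001, 0, 0, -70, 0.005], [0, 0, -0.001, 0, 0, -70, 0.005], [0, 0, -0.001, 0, 0, -70, 0.005], [0, 0, -0.001, 0, 0, -70, 0.005]],
  ],
)

```text
time: 4.55
ee_pos: [546.2, -59.3, 88.1]
tcp_rot: [[0.201, 0.98, 0.001], [0.98, -0.201, 0.0], [0.001, 0.001, -1.0]]
contact_force: [5.8, 1.0, -11.9]
width: 13.2
gripper_force: 61.7
```

```bash
python3 - <<'E'
from h import *
s=bot.get_state();R=s['tcp_rot'];print(np.degrees(np.arctan2(R[1,0],R[0,0])),s['ft_torque'],s['q'],s['contact_force'])
I=cv2.cvtColor(bot.camera('wrist'),cv2.COLOR_RGB2BGR);cv2.imwrite('pics/w2.png',I)
E
```

```text
78.38571788158252 [ 0.18755397 -1.25441429 -0.91579428] [ 0.19561829  0.88452159 -0.27882776  1.72490481  0.39378752  0.58685662
 -0.51945472] [  5.796939     1.02688928 -11.94165424]
```

View pics/w2.png

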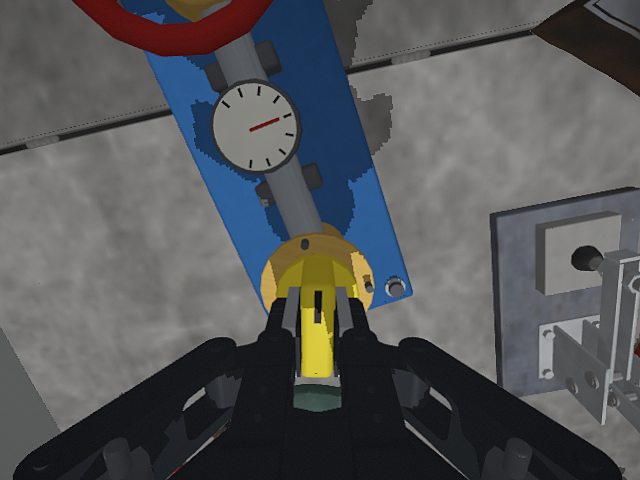

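The wrist view shows the yellow bar held squarely between the pads, turned about 70° with moment on the stop. I'll rotate back with it, open and lift.

drive_tool(
  plan=[
    [[0, 0, 0, 0, 0, 8, 0.005], [0, 0, 0, 0, 0, 16, 0.005], [0, 0, 0, 0, 0, 24, 0.005], [0, 0, 0, 0, 0, 32, 0.005], [0, 0, 0, 0, 0, 40, 0.005], [0, 0, 0, 0, 0, 48, 0.005], [0, 0, 0, 0, 0, 56, 0.005], [0, 0, 0, 0, 0, 64, 0.005], [0, 0, 0, 0, 0, 69, 0.005], [0, 0, 0, 0, 0, 69, 0.03], [0, 0, 0, 0, 0, 69.5, 0.085], [0, 0, 0, 0, 0, 70, 0.085], [0, 0, 0, 0, 0, 70, 0.085], [0, 0, 0, 0, 0, 70, 0.085], [0, 0, 0, 0, 0, 70, 0.085], [0, 0, -0.03, 0, 0, 70, 0.085], [0, 0, -0.06, 0, 0, 70, 0.085], [0, 0, -0.082, 0, 0, 70, 0.085], [0, 0, -0.082, 0, 0, 70, 0.085]],
  ],
)

```text
time: 6.5
ee_pos: [546.7, -59.4, 172.8]
tcp_rot: [[0.989, 0.147, 0.004], [0.147, -0.989, -0.0], [0.004, 0.001, -1.0]]
contact_force: [-0.6, 0.3, -0.4]
width: 84.6
gripper_force: 0.0
```

```bash
python3 - <<'E'
from h import *
s=bot.get_state();R=s['tcp_rot'];print(s['time'],s['ee_pos'],np.degrees(np.arctan2(R[1,0],R[0,0])),s['contact_force'],s['width'])
ci=bot.camera_info('wrist')
I=cv2.cvtColor(bot.camera('wrist'),cv2.COLOR_RGB2BGR);cv2.imwrite('pics/w3.png',I)
m=mask(I,(22,150,150),(33,255,255),(240,180,400,300));c=max(cv2.findContours(m,0,1)[0],key=cv2.contourArea);print(cv2.boundingRect(c))
# target for the handle in the tool axes
d=np.array([519.2,154.4,0])-s['ee_pos'];print(R.T@d)
h=np.array([520.8,109.8,0]);a=np.array([519.2,154.4,0])-h;print('handle rel hub in tool',R.T@a)
E
```

```text
6.5 [546.69632154 -59.4396441  172.83196842] 8.471089027801378 [-0.58429777  0.27902233 -0.37091374] 84.57039727763937
(307, 218, 38, 72)
[   3.63417144 -215.69362009  172.67711327]
handle rel hub in tool [ 4.98745929e+00 -4.43491263e+01 -1.56745813e-02]
```

View pics/w3.png

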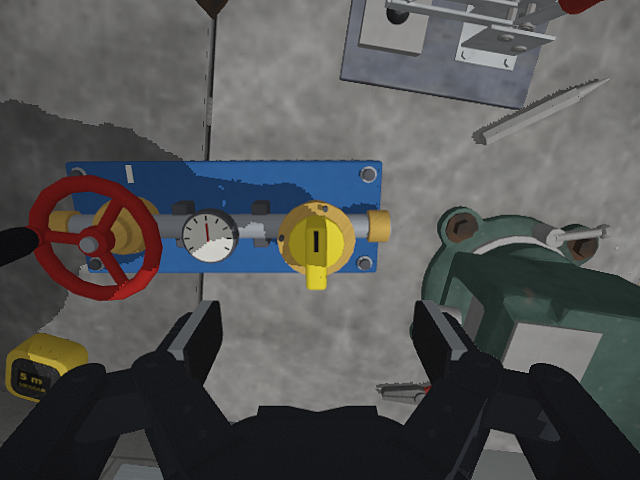

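The knob is back at rest, with its bar along manifold x at u≈316. I'll move over the handle with a narrower opening, since the drawers are to the left.

drive_tool(
  plan=[
    [[0.001, -0.04, 0, 0, 0, 0, 0.055], [0.001, -0.08, 0, 0, 0, 0, 0.055], [0.002, -0.12, 0, 0, 0, 0, 0.055], [0.003, -0.16, 0, 0, 0, 0, 0.055], [0.0036, -0.195, 0, 0, 0, 0, 0.055], [0.0036, -0.2155, 0, 0, 0, 0, 0.055], [0.0036, -0.2155, 0, 0, 0, 0, 0.055], [0.0036, -0.2155, 0, 0, 0, 0, 0.055]],
  ],
)

```text
time: 7.35
ee_pos: [517.3, 154.1, 169.6]
tcp_rot: [[0.989, 0.148, -0.001], [0.148, -0.989, -0.001], [-0.001, 0.001, -1.0]]
contact_force: [0.8, 0.5, 0.3]
width: 54.7
gripper_force: 0.0
```

```bash
python3 - <<'E'
from h import *
s=bot.get_state();R=s['tcp_rot'];print(s['time'],s['ee_pos'],np.degrees(np.arctan2(R[1,0],R[0,0])),s['contact_force'],s['width'])
ci=bot.camera_info('wrist')
I=cv2.cvtColor(bot.camera('wrist'),cv2.COLOR_RGB2BGR);cv2.imwrite('pics/w4.png',I)
E
```

```text
7.35 [517.29617768 154.0645     169.61197599] 8.486121401696721 [0.82333275 0.47805419 0.30839732] 54.65967534518195
```

View pics/w4.png

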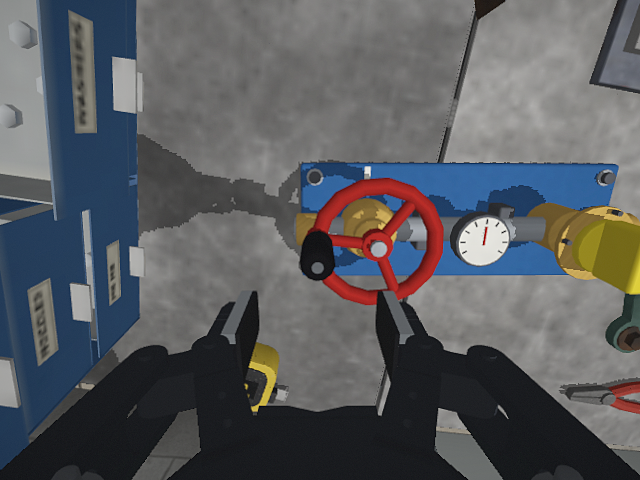

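The handle is centred at u≈317 between the fingers and the drawers are clear. I'll descend and grip.

drive_tool(
  plan=[
    [[0.0015, 0, 0.04, 0, 0, 0, 0.055], [0.0015, 0, 0.07, 0, 0, 0, 0.055], [0.0015, 0, 0.078, 0, 0, 0, 0.055], [0.0015, 0, 0.078, 0, 0, 0, 0.055], [0.0015, 0, 0.078, 0, 0, 0, 0.015], [0.0015, 0, 0.078, 0, 0, 0, 0.005], [0.0015, 0, 0.078, 0, 0, 0, 0.005], [0.0015, 0, 0.078, 0, 0, 0, 0.005], [0.0015, 0, 0.078, 0, 0, 0, 0.005]],
  ],
)

```text
time: 8.3
ee_pos: [519.7, 154.4, 93.7]
tcp_rot: [[0.989, 0.147, 0.002], [0.147, -0.989, 0.0], [0.002, -0.0, -1.0]]
contact_force: [-1.3, -3.7, 11.1]
width: 20.7
gripper_force: 58.2
```

```bash
cat > st.py <<'E'
from h import *
s=bot.get_state();R=s['tcp_rot'];p=s['ee_pos']
h=np.array([520.8,109.8,0]);v=R.T@(p-h)
print('t',s['time'],'pos',p.round(1),'yaw',np.degrees(np.arctan2(R[1,0],R[0,0])).round(2),'F',s['contact_force'].round(1),'w',s['width'].round(1),'g',s['gripper_force'])
print('tool rel',v[:2].round(1),'r',np.hypot(*v[:2]).round(1),'angle',np.degrees(np.arctan2(-v[1],v[0])).round(1),'q',s['q'].round(2))
def arc(a0,a1,n,r=45):  # offsets in tool axes (mm) for reading off
    a=np.radians(np.linspace(a0,a1,n+1));a=a[1:]
    b=np.radians(a0)
    print([[round(r*(np.cos(x)-np.cos(b))/1000,4),round(-r*(np.sin(x)-np.sin(b))/1000,4)] for x in a])
E
python3 st.py; python3 -c "
from st import arc
arc(84,0,7);arc(84,-276,18);arc(0,-240,20);arc(0,240,20)"
```

```text
Traceback (most recent call last):
  File "st.py", line 4, in <module>
    print('t',s['time'],'pos',p.round(1),'yaw',np.degrees(np.arctan2(R[1,0],R[0,0])).round(2),'F',s['contact_force'].round(1),'w',s['width'].round(1),'g',s['gripper_force'])
                                                                                                                                  ^^^^^^^^^^^^^^^^
AttributeError: 'float' object has no attribute 'round'
Traceback (most recent call last):
  File "st.py", line 4, in <module>
    print('t',s['time'],'pos',p.round(1),'yaw',np.degrees(np.arctan2(R[1,0],R[0,0])).round(2),'F',s['contact_force'].round(1),'w',s['width'].round(1),'g',s['gripper_force'])
                                                                                                                                  ^^^^^^^^^^^^^^^^
AttributeError: 'float' object has no attribute 'round'
```

```bash
sed -i "s/s\['width'\].round(1)/s['width']/" st.py; python3 -c "
from st import arc
arc(83,-7,9);arc(-7,-187,15);arc(-7,-367,20)"
```

```text
t 8.3 pos [519.7 154.4  93.7] yaw 8.44 F [-1.3 -3.7 11.1] w 20.692209758910945 g 58.18218067288399
tool rel [  5.6 -44.3] r 44.6 angle 82.8 q [-0.39  0.86  0.08  1.76 -0.12  0.53 -1.65]
[[np.float64(0.0077), np.float64(0.0016)], [np.float64(0.0149), np.float64(0.0046)], [np.float64(0.0216), np.float64(0.0087)], [np.float64(0.0274), np.float64(0.014)], [np.float64(0.0323), np.float64(0.0202)], [np.float64(0.0359), np.float64(0.0271)], [np.float64(0.0384), np.float64(0.0345)], [np.float64(0.0395), np.float64(0.0423)], [np.float64(0.0392), np.float64(0.0501)]]
[[np.float64(-0.0021), np.float64(0.0092)], [np.float64(-0.0061), np.float64(0.0177)], [np.float64(-0.0118), np.float64(0.0252)], [np.float64(-0.0189), np.float64(0.0314)], [np.float64(-0.0271), np.float64(0.0359)], [np.float64(-0.0361), np.float64(0.0387)], [np.float64(-0.0454), np.float64(0.0395)], [np.float64(-0.0548), np.float64(0.0384)], [np.float64(-0.0637), np.float64(0.0353)], [np.float64(-0.0717), np.float64(0.0305)], [np.float64(-0.0786), np.float64(0.024)], [np.float64(-0.084), np.float64(0.0163)], [np.float64(-0.0877),
[... 269 characters left out ...]
64(0.0387)], [np.float64(-0.0501), np.float64(0.0392)], [np.float64(-0.0637), np.float64(0.0353)], [np.float64(-0.0754), np.float64(0.0274)], [np.float64(-0.084), np.float64(0.0163)], [np.float64(-0.0888), np.float64(0.0031)], [np.float64(-0.0893), np.float64(-0.011)], [np.float64(-0.0854), np.float64(-0.0245)], [np.float64(-0.0776), np.float64(-0.0362)], [np.float64(-0.0665), np.float64(-0.0448)], [np.float64(-0.0533), np.float64(-0.0497)], [np.float64(-0.0392), np.float64(-0.0501)], [np.float64(-0.0256), np.float64(-0.0463)], [np.float64(-0.014), np.float64(-0.0384)], [np.float64(-0.0053), np.float64(-0.0273)], [np.float64(-0.0005), np.float64(-0.0141)], [np.float64(0.0), np.float64(0.0)]]
```

Clockwise, first to about -7°, which is past the possible stop by 5 mm.

drive_tool(
  plan=[
    [[0.0077, 0.0016, 0, 0, 0, 0, 0.005], [0.0149, 0.0046, 0, 0, 0, 0, 0.005], [0.0216, 0.0087, 0, 0, 0, 0, 0.005], [0.0274, 0.014, 0, 0, 0, 0, 0.005], [0.0323, 0.0202, 0, 0, 0, 0, 0.005], [0.0359, 0.0271, 0, 0, 0, 0, 0.005], [0.0384, 0.0345, 0, 0, 0, 0, 0.005], [0.0395, 0.0423, 0, 0, 0, 0, 0.005], [0.0392, 0.0501, 0, 0, 0, 0, 0.005], [0.0392, 0.0501, 0, 0, 0, 0, 0.005], [0.0392, 0.0501, 0, 0, 0, 0, 0.005]],
  ],
)

```text
time: 9.4
ee_pos: [565.6, 115.6, 93.8]
tcp_rot: [[0.989, 0.15, 0.002], [0.15, -0.989, 0.007], [0.003, -0.006, -1.0]]
contact_force: [-1.6, 25.5, 6.8]
width: 20.3
gripper_force: 59.4
```

```bash
python3 st.py
```

```text
t 9.4 pos [565.6 115.6  93.8] yaw 8.64 F [-1.6 25.5  6.8] w 20.286617229820862 g 59.40301508875564
tool rel [45.5  0.4] r 45.5 angle -0.5 q [-0.29  0.9   0.07  1.63 -0.1   0.62 -1.58]
```

The hand stopped at -0.5° with 25 N of reaction, against 3 N of friction. The handle lies over the white mark, so this is the closed stop. I'll hold briefly and then relax to 0°.

drive_tool(
  plan=[
    [[0, 0, 0, 0, 0, 0, 0.005], [0, 0, 0, 0, 0, 0, 0.005], [0, 0, 0, 0, 0, 0, 0.005], [0.0003, -0.0055, 0, 0, 0, 0, 0.005], [0.0003, -0.0055, 0, 0, 0, 0, 0.005], [0.0003, -0.0055, 0, 0, 0, 0, 0.005]],
  ],
)

```text
time: 10.0
ee_pos: [565.4, 117.1, 93.7]
tcp_rot: [[0.989, 0.148, 0.002], [0.148, -0.989, 0.001], [0.003, -0.001, -1.0]]
contact_force: [0.1, 2.3, 8.4]
width: 20.2
gripper_force: 59.9
```

```bash
python3 -c "
from st import arc
print('A');arc(0,240,20);print('B');arc(240,480,20);print('C');arc(480,720,20)" | sed 's/np.float64(\([^)]*\))/\1/g'; python3 - <<'E'
from h import *
I=bot.camera('top')[:,:,::-1].copy();cv2.imwrite('pics/t2.png',cv2.resize(I[195:285,220:380],None,fx=5,fy=5))
E
```

```text
t 10.0 pos [565.4 117.1  93.7] yaw 8.49 F [0.1 2.3 8.4] w 20.210056291842356 g 59.884545765817165
tool rel [45.4 -0.7] r 45.4 angle 0.9 q [-0.3   0.9   0.07  1.62 -0.1   0.62 -1.59]
A
[[-0.001, -0.0094], [-0.0039, -0.0183], [-0.0086, -0.0265], [-0.0149, -0.0334], [-0.0225, -0.039], [-0.0311, -0.0428], [-0.0403, -0.0448], [-0.0497, -0.0448], [-0.0589, -0.0428], [-0.0675, -0.039], [-0.0751, -0.0334], [-0.0814, -0.0265], [-0.0861, -0.0183], [-0.089, -0.0094], [-0.09, -0.0], [-0.089, 0.0094], [-0.0861, 0.0183], [-0.0814, 0.0265], [-0.0751, 0.0334], [-0.0675, 0.039]]
B
[[0.0086, 0.0038], [0.0178, 0.0058], [0.0272, 0.0058], [0.0364, 0.0038], [0.045, 0.0], [0.0526, -0.0055], [0.0589, -0.0125], [0.0636, -0.0207], [0.0665, -0.0296], [0.0675, -0.039], [0.0665, -0.0483], [0.0636, -0.0573], [0.0589, -0.0654], [0.0526, -0.0724], [0.045, -0.0779], [0.0364, -0.0818], [0.0272, -0.0837], [0.0178, -0.0837], [0.0086, -0.0818], [0.0, -0.0779]]
C
[[-0.0076, 0.0055], [-0.0139, 0.0125], [-0.0186, 0.0207], [-0.0215, 0.0296], [-0.0225, 0.039], [-0.0215, 0.0483], [-0.0186, 0.0573], [-0.0139, 0.0654], [-0.0076, 0.0724], [-0.0, 0.0779], [0.0086, 0.0818], [0.0178, 0.0837], [0.0272, 0.0837], [0.0364, 0.0818], [0.045, 0.0779], [0.0526, 0.0724], [0.0589, 0.0654], [0.0636, 0.0573], [0.0665, 0.0483], [0.0675, 0.039]]
```

View pics/t2.png

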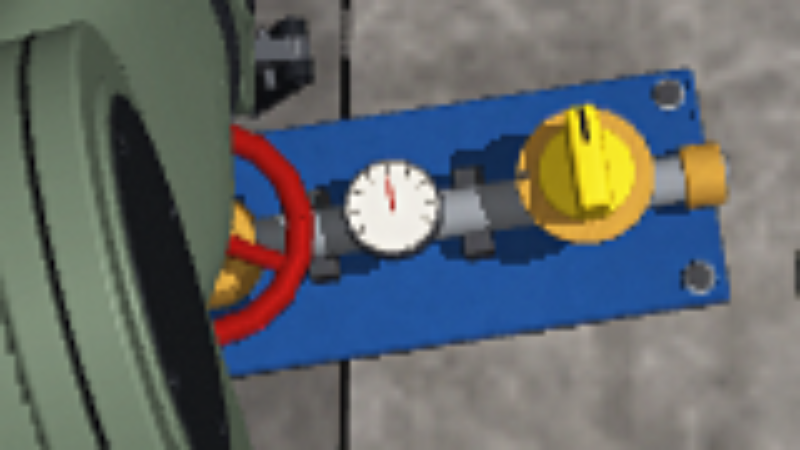

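The knob is at rest and the wheel spoke has turned with the handle. I'll start backing off, first 240°.

drive_tool(
  plan=[
    [[-0.001, -0.0094, 0, 0, 0, 0, 0.005], [-0.0039, -0.0183, 0, 0, 0, 0, 0.005], [-0.0086, -0.0265, 0, 0, 0, 0, 0.005], [-0.0149, -0.0334, 0, 0, 0, 0, 0.005], [-0.0225, -0.039, 0, 0, 0, 0, 0.005], [-0.0311, -0.0428, 0, 0, 0, 0, 0.005], [-0.0403, -0.0448, 0, 0, 0, 0, 0.005], [-0.0497, -0.0448, 0, 0, 0, 0, 0.005], [-0.0589, -0.0428, 0, 0, 0, 0, 0.005], [-0.0675, -0.039, 0, 0, 0, 0, 0.005], [-0.0751, -0.0334, 0, 0, 0, 0, 0.005], [-0.0814, -0.0265, 0, 0, 0, 0, 0.005], [-0.0861, -0.0183, 0, 0, 0, 0, 0.005], [-0.089, -0.0094, 0, 0, 0, 0, 0.005], [-0.09, 0, 0, 0, 0, 0, 0.005], [-0.089, 0.0094, 0, 0, 0, 0, 0.005], [-0.0861, 0.0183, 0, 0, 0, 0, 0.005], [-0.0814, 0.0265, 0, 0, 0, 0, 0.005], [-0.0751, 0.0334, 0, 0, 0, 0, 0.005], [-0.0675, 0.039, 0, 0, 0, 0, 0.005]],
  ],
)

```text
time: 12.05
ee_pos: [504.1, 67.5, 93.6]
tcp_rot: [[0.989, 0.147, 0.001], [0.147, -0.989, 0.0], [0.001, -0.0, -1.0]]
contact_force: [-2.5, 5.0, 12.3]
width: 20.4
gripper_force: 60.5
```

```bash
python3 st.py
```

```text
t 12.05 pos [504.1  67.5  93.6] yaw 8.45 F [-2.5  5.  12.3] w 20.365603858146308 g 60.51480288617313
tool rel [-22.6  39.4] r 45.4 angle -119.9 q [-0.22  0.83  0.05  1.87 -0.08  0.44 -1.54]
```

Tracking is excellent, at 240°. Next 240°.

drive_tool(
  plan=[
    [[0.0086, 0.0038, 0, 0, 0, 0, 0.005], [0.0178, 0.0058, 0, 0, 0, 0, 0.005], [0.0272, 0.0058, 0, 0, 0, 0, 0.005], [0.0364, 0.0038, 0, 0, 0, 0, 0.005], [0.045, 0, 0, 0, 0, 0, 0.005], [0.0526, -0.0055, 0, 0, 0, 0, 0.005], [0.0589, -0.0125, 0, 0, 0, 0, 0.005], [0.0636, -0.0207, 0, 0, 0, 0, 0.005], [0.0665, -0.0296, 0, 0, 0, 0, 0.005], [0.0675, -0.039, 0, 0, 0, 0, 0.005], [0.0665, -0.0483, 0, 0, 0, 0, 0.005], [0.0636, -0.0573, 0, 0, 0, 0, 0.005], [0.0589, -0.0654, 0, 0, 0, 0, 0.005], [0.0526, -0.0724, 0, 0, 0, 0, 0.005], [0.045, -0.0779, 0, 0, 0, 0, 0.005], [0.0364, -0.0818, 0, 0, 0, 0, 0.005], [0.0272, -0.0837, 0, 0, 0, 0, 0.005], [0.0178, -0.0837, 0, 0, 0, 0, 0.005], [0.0086, -0.0818, 0, 0, 0, 0, 0.005], [0, -0.0779, 0, 0, 0, 0, 0.005]],
  ],
)

```text
time: 14.05
ee_pos: [493.3, 145.0, 93.7]
tcp_rot: [[0.989, 0.147, 0.004], [0.147, -0.989, 0.001], [0.004, -0.0, -1.0]]
contact_force: [8.0, -3.6, 5.9]
width: 20.5
gripper_force: 59.8
```

```bash
python3 st.py
```

```text
t 14.05 pos [493.3 145.   93.7] yaw 8.46 F [ 8.  -3.6  5.9] w 20.47277992339512 g 59.76616109255701
tool rel [-21.6 -38.8] r 44.4 angle 119.1 q [-0.39  0.84  0.07  1.86 -0.12  0.45 -1.66]
```

drive_tool(
  plan=[
    [[-0.0076, 0.0055, 0, 0, 0, 0, 0.005], [-0.0139, 0.0125, 0, 0, 0, 0, 0.005], [-0.0186, 0.0207, 0, 0, 0, 0, 0.005], [-0.0215, 0.0296, 0, 0, 0, 0, 0.005], [-0.0225, 0.039, 0, 0, 0, 0, 0.005], [-0.0215, 0.0483, 0, 0, 0, 0, 0.005], [-0.0186, 0.0573, 0, 0, 0, 0, 0.005], [-0.0139, 0.0654, 0, 0, 0, 0, 0.005], [-0.0076, 0.0724, 0, 0, 0, 0, 0.005], [0, 0.0779, 0, 0, 0, 0, 0.005], [0.0086, 0.0818, 0, 0, 0, 0, 0.005], [0.0178, 0.0837, 0, 0, 0, 0, 0.005], [0.0272, 0.0837, 0, 0, 0, 0, 0.005], [0.0364, 0.0818, 0, 0, 0, 0, 0.005], [0.045, 0.0779, 0, 0, 0, 0, 0.005], [0.0526, 0.0724, 0, 0, 0, 0, 0.005], [0.0589, 0.0654, 0, 0, 0, 0, 0.005], [0.0636, 0.0573, 0, 0, 0, 0, 0.005], [0.0665, 0.0483, 0, 0, 0, 0, 0.005], [0.0675, 0.039, 0, 0, 0, 0, 0.005]],
  ],
)

```text
time: 16.05
ee_pos: [565.6, 116.0, 93.7]
tcp_rot: [[0.989, 0.147, 0.002], [0.147, -0.989, -0.0], [0.002, 0.001, -1.0]]
contact_force: [-2.7, -4.0, 9.9]
width: 20.1
gripper_force: 60.0
```

drive_tool(
  plan=[
    [[0, 0, 0, 0, 0, 0, 0.005], [0, 0, 0, 0, 0, 0, 0.005], [0, 0, 0, 0, 0, 0, 0.005], [0, 0, 0, 0, 0, 0, 0.005], [0, 0, 0, 0, 0, 0, 0.005]],
  ],
)

```text
time: 16.55
ee_pos: [565.5, 116.8, 93.7]
tcp_rot: [[0.989, 0.148, 0.002], [0.148, -0.989, 0.001], [0.003, -0.001, -1.0]]
contact_force: [-0.3, 3.3, 8.3]
width: 20.0
gripper_force: 59.9
```

```bash
python3 st.py; python3 - <<'E'
from h import *
cv2.imwrite('pics/end.png',bot.camera('scene')[:,:,::-1])
E
```

```text
t 16.55 pos [565.5 116.8  93.7] yaw 8.48 F [-0.3  3.3  8.3] w 19.974840694718804 g 59.91192006971687
tool rel [45.5 -0.5] r 45.5 angle 0.6 q [-0.29  0.9   0.06  1.62 -0.08  0.62 -1.61]
```

View pics/end.png

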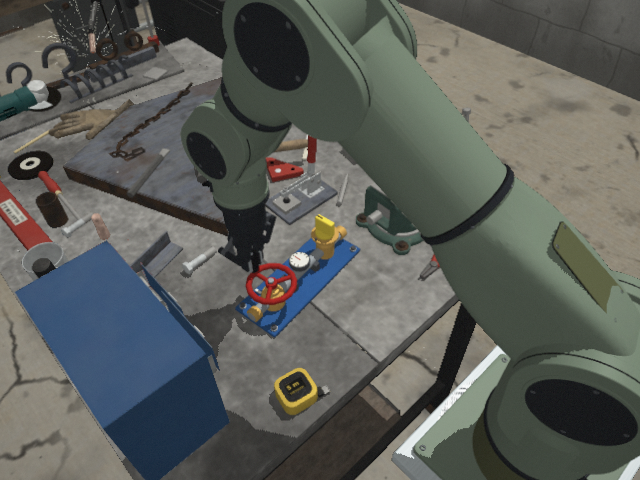

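The final view shows the fingers on the handle at manifold +x (about 255,262), the knob at rest (324,225), and the bolt and tape unmoved. The valve is two full turns off the stop, within 1°.

```bash
python3 -c "
from cell import bot
print(bot.sign_off())"
```

```text
the job is handed in; nothing more can be done
None
```

The job is handed in at 16.6 s, verdict not shown: bleed knob twisted to its stop and back at rest, valve closed to its stop and backed off two turns (hand within about 1° by its measured pose), and the crank handle still held at about 60 N.

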